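Unlatch and open the radio transit case

TASK

Open the grey transit case so that the radio in it can be taken out: slide the safety tab clear of the latch, swing the latch up and leave it up, and raise the lid until it stands upright by itself. Leave the things lying round the case where they are.

Things in the scene. Friction and masses are not known exactly. Their poses are not given: they have to be found in the camera images.
- case: Grey plastic transit case, fixed on the worktop, shut 150 deep (x), 300 wide (y), 141 high (z), rim beads 5 more. Origin: centre of its underside; x points from the front (face at x = -75, towards the robot) to the hinge side, y left along the front. Latch at the middle of the front, tab left of it. Bolt across the latch: it cannot swing; latch shut: the lid cannot rise.
- safety_tab (a joint): Slide of the safety tab in m along the case's +y (left, away from the latch): starts at 0 to 0.004 (its bolt lies across the latch), 0.018 is its stop; the latch is free from 0.010 on. Takes about 2 N and stays where it is left.
- tab_grip (a point): In the thumb grip of the safety tab, a dark steel block 12 wide (y), 20 high, standing out 24 from the tab's carrier; the point is 9 behind its outer end, 37 in front of the front face, 72 above the worktop, at case y = 54 plus the slide. Beside it 35 are free on the latch side, more on the other; the bolt lies behind it, so take the outer 20. Pinch it across its width, or push it.
- latch (a joint): Angle of the steel latch flap (40 wide) in rad: 0 hanging shut, grows as its lower end swings out towards the robot and up, stop at 1.8; claw off the keeper from 0.3 on. Turns on a pin along the case's y, held by the lid, at x = -85, z = 112 of the case (lid shut). Stiff (0.04 Nm): stays where it is left.
- latch_pull (a point): In the pull at the lower end of the latch flap, a steel block 24 wide (y), 12 thick, sticking out 22; the point is 10 behind its outer end, shut 18 in front of the pin and 64 below it. Turns with the flap (-x points out of the pull). Pinched across its width it turns between the fingers. The lid rises close behind it: lean the tool back 25 to 45 degrees, fingers forward and down.
- case_lid (a joint): Lid angle in rad: 0 shut, grows as the front edge rises, 1.57 upright, 1.65 stop. The hinge line runs along the case's y at x = +75, z = 96 of the case. Stiff: some 4 to 5 N at an ear raise it, and it stays where it is left.
- ear_left (a point): In the left opening ear (case y = +115) of the lid, a grey block 16 wide (y), 14 thick, sticking out 28 past the rim bead; the point is 11 behind its outer end, 172 in front of the hinge line and 12 above it (lid shut: 108 above the worktop). Turns with the lid. Pinched across its width it turns between the fingers as the lid rises.
- ear_right (a point): The same at the right ear (case y = -115).
- padlock: Bystander: brass padlock 66x40x15 lying near the case's front right; origin under its centre.
- van_keys: Bystander: bunch of keys with a tag, 78x70x23, to the right of the case; origin under its centre.
- sticky_pad: Bystander: pad of sticky notes 76x50x14 to the left; origin under its centre.
- marker: Bystander: marker pen 136 long, 17 thick, lying in front left of the case; origin under its centre.
- stapler: Bystander: black desk stapler 36x150x54 to the right; origin under its centre.
- tape_black: Bystander: small roll of black tape 59x57x19 to the left; origin under its centre.

How it is judged (in metres and radians):
On the way, in this order (a step that is already met when the one before it is completed fails the run):
1. the safety tab is slid clear of the latch, latch and lid still shut (value of joint safety_tab above 0.01 m and value of joint latch below 0.2 rad and value of joint case_lid below 0.05 rad), for 0.1 s.
2. the latch is swung up off its keeper, the lid still down (value of joint latch above 0.8 rad and value of joint case_lid below 0.2 rad), for 0.1 s.
3. the lid is raised until it stands upright (value of joint case_lid above 1.3 rad), for 0.1 s.
At the end, for the whole second after the job is handed in: The lid stands open by itself at 1.3 rad or more (75 degrees), at rest; the latch is still swung up (over 0.6 rad), the safety tab still clear (over 0.010 m), and each bystander lies within 30 mm of where it was (value of joint case_lid above 1.3 rad and velocity of joint case_lid between -0.05 and 0.05 rad/s and value of joint latch above 0.6 rad and value of joint safety_tab above 0.01 m and distance of each of padlock, van_keys, sticky_pad, marker, stapler, tape_black from where it was at the start of the episode below 0.03 m); the robot touches nothing.
It fails at once if one of the things lying round the case is pushed away by more than 30 mm (distance of any of padlock, van_keys, sticky_pad, marker, stapler, tape_black from where it was at the start of the episode above 0.03 m).
It also fails if it takes over 58 s, if anything falls off the work surface, if the arm or the gripper's body presses on something with over 40 N, if the wrist force passes 120 N, or if a joint passes its speed limit or range.

ROBOT

A 7-joint arm with a two-finger parallel gripper is mounted at the origin on a cart in front of the work surface, level with it; the furniture and walls round the work are solid. World frame = base frame: x ahead of the robot, y to its left, z up, the work surface at z = 0. Lengths are in m, angles in degrees, forces in N, time in s.
With the tool pointing down it reaches from about 0.425 to 0.875 m from the base axis. Payload 4.7 kg.
Tool frame: the origin (TCP) lies on the mounting face of the last link; the fingertips stand tcp_to_tips ahead of it and the grasp point (between the pads) lies 164 mm ahead of it (tcp_to_tips is the distance from the TCP to the fingertips, in m); z points along the fingers, y is the line along which they close (so a half turn about z gives the same grasp; the last joint's range is limited). The gripper opens to 87 mm and grips with 3 to 60 N. Pads are 19 mm wide; open, the fingers measure 117 mm over their backs; the gripper's body (75 mm by 190 mm) begins 51 mm behind the grasp point.
Start: joints at [70.48, 18.392, -4.016, 83.108, 1.295, 78.541, -3.26], TCP at [0.226, -0.61, 0.405] pointing down, gripper open.
Joint ranges: [-163.93, 163.93], [-17.29, 119.83], [-79.2, 71.16], [3.27, 140.29], [-89.18, 269.18], [5.43, 117.66], [-154.24, 154.24]. Speed limits (degrees/s): [147.25, 147.25, 180, 180, 180, 180, 180].

INTERFACE

Orientations are given as [roll, pitch, yaw] about the fixed x, y, z axes, in that order (R = Rz(yaw) Ry(pitch) Rx(roll)).
In Python, from cell import get_obs, read_camera, sign_off, tcp_to_tips gives the robot as it stands.
- The arm moves only by the tool drive_tool, never from a script. Its argument "rows" is one flat list of numbers, 7 for each row, row after row: the shift along the tool's x, y, z in m, then the turn, a rotation vector about the tool's x, y, z in rad, then the gripper command: -1 is shut, 1 is fully open, values between are in proportion. In form: [tx, ty, tz, rx, ry, rz, fingers, tx, ty, tz, rx, ry, rz, fingers, ...]. A call has 1 to 5 rows; each row shifts and turns the commanded pose from where the row before left it, along the tool's axes as they then stand; what a row does not reach is not made up. A row lasts 1/8 s, in which the tool goes at most 62.5 mm and 10.7 degrees, less where a joint would pass 70% of its speed; a pose out of reach is approached as far as the arm can. A call is refused whole if a number of a shift passes 0.0625 or a number of a turn 0.188, either way. A call with a gripper value outside its range is refused whole. The fingers move at their own pace and stop on an object; "grip_force" is the grip in N (left out, the last holds). Time passes only in rows, so rows that do not move let the fingers close. It gives the time, the measured TCP pose, the force, the opening and the grip force at its end, in the units of the state.
- get_obs(): the state, without advancing time (a new reading comes with each control period).
- read_camera(name): name is "side" or "top"; returns a dict with "color" (400x640x3 uint8, blue, green, red), "fov_y" (degrees; the focal length in pixels is half the picture's height over the tangent of half this angle, whatever the lens; pixels are square), "cx", "cy" (the principal point, pixels), "cam_to_world" (4x4, takes a point from camera to world coordinates). Camera axes: x right, y up, looking along -z (the intrinsics and any distortion apply to the point x, -y, -z); pixel columns grow to the right and rows downward; lengths in m; the calibration is good to about 2 mm. A picture is of the moment at which its call begins. There is no depth.
- sign_off(): hands the job in; it is judged then, once.
The state is a dict: "time_s": time; "qpos": joint angles; "joint_velocities": joint speeds; "effort": joint torques, N m; "tool_pos": TCP position; "tool_rot": TCP orientation; "force": force on the tool from outside, world axes, zero at the start; "wrist_torque": the same for the moment, N m; "grip_width": finger opening in m; "grasp_force": force on a finger pad.
Only numpy, scipy, OpenCV 4.12 (cv2) and the standard library are available. Lean on these libraries where they do the work, as an engineer would, in place of code of your own. Each camera call takes 0.05 s, during which the arm holds its last target. There are 200 camera calls.

## Working session

There is one attempt and no reset: what is moved stays moved. The work goes in short steps, Python scripts to look and compute and a tool call to move; the robot and the scene stay as the last step left them, time stands still between calls to the robot, and variables do not carry over. Pictures are saved under pics/ and viewed, at most 10 in all, crops included, and the job is handed in when it is done.

Besides the shell and the picture viewer there is one more tool, called after ">>>" as name(argument=value, ...) on one line, values as JSON. drive_tool: Moves the arm, as the interface text tells. Its arguments: {"type":"object","properties":{"rows":{"type":"array","items":{"type":"number"}},"grip_force":{"type":"number"}},"required":["rows"]}

```bash
ls; mkdir -p pics; python3 - <<'E'
from cell import *
import cv2,numpy as np
print(get_obs(),tcp_to_tips)
for n in("side","top"):
    c=read_camera(n); cv2.imwrite(f"pics/{n}0.png",c["color"]); print(n,{k:v for k,v in c.items() if k!="color"})
E
```

```text
pics
{'time_s': 0.0, 'qpos': array([70.48092021, 18.44072533, -4.015732  , 83.17541958,  1.29317564,
       78.54313797, -3.26119298]), 'joint_velocities': array([-0.01434319, -0.02228009, -0.04790026, -0.01321495,  0.05405698,
        0.06448473,  0.06110642]), 'effort': array([ 3.27777025e-04, -4.91289353e+01, -4.03906675e-01, -3.12527668e+01,
       -6.40024804e-02,  4.38906380e-02,  1.99510291e-04]), 'tool_pos': array([ 0.2256971 , -0.60933125,  0.40363779]), 'tool_rot': array([-1.79885865e+02,  4.05508570e-03,  2.03274782e+01]), 'force': array([-0.34494203,  0.46325968, -0.18787126]), 'wrist_torque': array([-0.03439166,  0.00396853, -0.0311782 ]), 'grasp_force': 0.0, 'grip_width': 0.08691852508743118} 0.1822
side {'fov_y': 46.34688289776502, 'cx': 323.8633284158897, 'cy': 196.5257163810488, 'cam_to_world': array([[-0.52573927,  0.69807791, -0.48609202, -0.24592939],
       [-0.8506439 , -0.43264331,  0.29870509,  0.47594012],
       [-0.00178503,  0.5705322 ,  0.82127329,  1.45226142],
       [ 0.        ,  0.        ,  0.        ,  1.        ]])}
top {'fov_y': 47.33762831948346, 'cx': 320.0733409510654, 'cy': 194.70354754314235, 'cam_to_world': array([[ 0.02187761,  0.98606959, -0.16488822,  0.34830227],
       [-0.99959302,  0.01855421, -0.02166899, -0.02130572],
       [-0.01830776,  0.16529518,  0.9860742 ,  1.40760312],
       [ 0.        ,  0.        ,  0.        ,  1.        ]])}
```

View pics/side0.png

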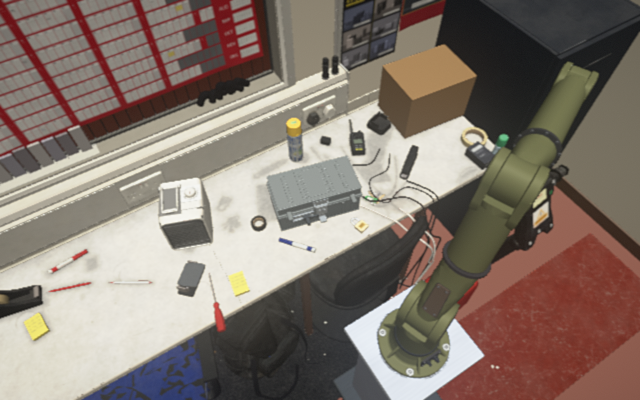

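View pics/top0.png

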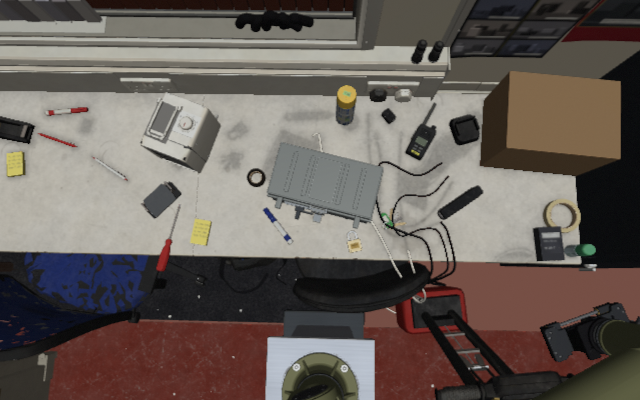

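Both views show the case (top about (325,185), side about (313,193)), rotated clockwise by about 10–15°. The padlock is at top (355,245), the marker at (278,225), the tape at (256,177) and the stapler at (460,203). I'll zoom in next.

```bash
python3 - <<'E'
import cv2,numpy as np
s=cv2.imread("pics/side0.png")[150:250,255:375]; t=cv2.imread("pics/top0.png")[135:235,258:398]
cv2.imwrite("pics/sc.png",cv2.resize(s,None,fx=6,fy=6,interpolation=2)[:600])
cv2.imwrite("pics/tc.png",cv2.resize(t,None,fx=5.7,fy=5.7,interpolation=2))
E
```

```text
(no output)
```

View pics/sc.png

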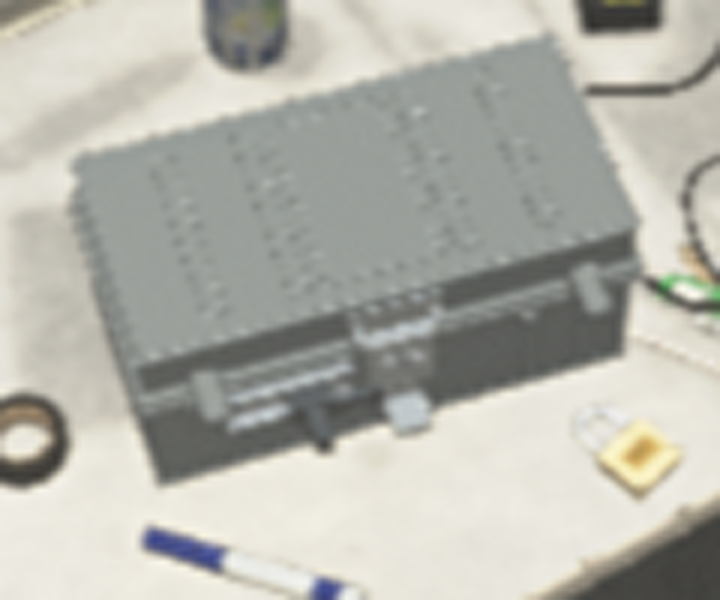

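View pics/tc.png

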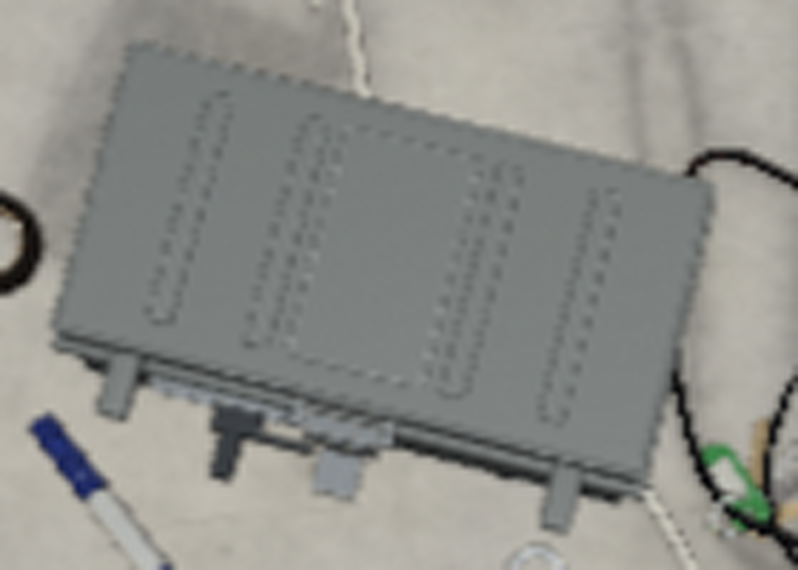

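The crops show the lid's top corners, both ears, the dark tab grip (top crop about (225,475)) and the latch pull (about (335,490)). Next is a pose fit from these points.

```bash
cat > h.py <<'E'
import numpy as np, cv2
from scipy.spatial.transform import Rotation as R
from scipy.optimize import least_squares
from cell import *
def proj(c,P):
    M=np.linalg.inv(c["cam_to_world"]); p=np.atleast_2d(P)@M[:3,:3].T+M[:3,3]
    f=200/np.tan(np.radians(c["fov_y"]/2))
    return np.c_[c["cx"]+f*p[:,0]/-p[:,2], c["cy"]-f*p[:,1]/-p[:,2]]
def ray(c,u,v,z):
    f=200/np.tan(np.radians(c["fov_y"]/2)); M=c["cam_to_world"]
    d=M[:3,:3]@np.array([(u-c["cx"])/f,-(v-c["cy"])/f,-1]); return M[:3,3]+d*(z-M[2,3])/d[2]
def case(p,q): # pose x,y,yaw ; q in case frame
    c,s=np.cos(p[2]),np.sin(p[2]); q=np.atleast_2d(q)
    return np.c_[p[0]+c*q[:,0]-s*q[:,1],p[1]+s*q[:,0]+c*q[:,1],q[:,2]]
E
python3 - <<'E'
from h import *
T=read_camera("top");S=read_camera("side")
top=[((135,42),(75,150,141)),((712,182),(75,-150,141)),((643,480),(-75,-150,141)),((56,330),(-75,150,141)),
((100,410),(-108,123,115)),((128,418),(-108,107,115)),((543,525),(-108,-107,115)),((571,532),(-108,-123,115))]
side=[((78,160),(75,150,141)),((550,40),(75,-150,141)),((637,225),(-75,-150,141)),((140,360),(-75,150,141)),((160,483),(-75,150,0)),((622,355),(-75,-150,0))]
tu=np.array([a for a,_ in top]);tu=(tu+.5)/5.7-.5+[258,135]
su=np.array([a for a,_ in side]);su=(su+.5)/6-.5+[255,150]
tq=np.array([b for _,b in top])/1e3;sq=np.array([b for _,b in side])/1e3
def r(p,w=(1,1)): return np.r_[w[0]*(proj(T,case(p,tq))-tu).ravel(),w[1]*(proj(S,case(p,sq))-su).ravel()]
for w in((1,1),(1,0),(0,1)):
    o=least_squares(lambda p:r(p,w),[.6,0,-.2],loss="soft_l1"); print(w,o.x,np.degrees(o.x[2]))
    if w==(1,1):
        print(r(o.x).reshape(-1,2).round(1).tolist()); np.save("pose.npy",o.x); p=o.x
g=[(np.array(a)+.5)/5.7-.5+[258,135] for a in((223,478),(335,495),(114,414),(557,528))]
for uv,z in zip(g,(.082,.056,.115,.115)):
    w=ray(T,*uv,z); d=w[:2]-p[:2]; c,s=np.cos(p[2]),np.sin(p[2]); print("case xy",d@[c,s],d@[-s,c])
for n,uv in dict(padlock=(355,245),marker=(278,225),tape=(256,177),pad=(201,232),stapler=(460,203)).items(): print(n,ray(T,*uv,.01))
E
```

```text
(1, 1) [ 0.60422826 -0.00656205 -0.23040076] -13.20099127761095
[[-0.3, 0.1], [0.3, 0.5], [0.1, -0.8], [-0.4, -0.6], [-1.0, 0.2], [-0.5, 0.1], [-0.6, -0.2], [-0.1, 0.0], [-0.5, -0.5], [0.7, -1.4], [1.1, -0.6], [0.4, -0.1], [0.3, 0.9], [1.2, 0.0]]
(1, 0) [ 0.60406292 -0.00736207 -0.22940526] -13.143953435654648
(0, 1) [ 0.60439985 -0.00442356 -0.23490558] -13.459098427145632
case xy -0.12164731566700232 0.05481543049375515
case xy -0.11334066089236812 -0.0016851854154508142
case xy -0.10707569502019543 0.11310831764779886
case xy -0.10771712487541264 -0.11593168942680115
padlock [ 0.42872156 -0.1003656   0.01      ]
marker [0.48506058 0.13680831 0.01      ]
tape [0.63448374 0.21149455 0.01      ]
pad [0.45869733 0.37348109 0.01      ]
stapler [ 0.56421486 -0.42203825  0.01      ]
```

```bash
cat > plan.py <<'E'
from h import *
import json
P=np.load("pose.npy")
def tool(a,roll=0):  # lean a deg; roll>0 tips the body to case +y
    A=np.radians(a); m=np.array([[-np.cos(A),0,np.sin(A)],[0,1,0],[-np.sin(A),0,-np.cos(A)]])
    return R.from_euler('z',P[2])*R.from_euler('x',-roll,degrees=True)*R.from_matrix(m)
def tgt(q,a,roll=0,back=.01):
    r=tool(a,roll); return case(P,np.array(q))[0]-r.apply([0,0,.164+back]),r
def cur():
    o=get_obs(); return np.array(o["tool_pos"]),R.from_euler('xyz',o["tool_rot"],degrees=True)
def rows(start,wps,grip):
    """wps: list of (pos,rot,n). Prints tool-frame rows"""
    p,r=start; out=[]
    for pt,rt,n in wps:
        p0,r0=p,r; dv=(r0.inv()*rt).as_rotvec()
        for k in range(1,n+1):
            pn=p0+(pt-p0)*k/n; rn=r0*R.from_rotvec(dv*k/n)
            s=np.round(r.inv().apply(pn-p),4); t=np.round((r.inv()*rn).as_rotvec(),3)
            p=p+r.apply(s); r=r*R.from_rotvec(t)
            out.append([*s.tolist(),*t.tolist(),grip])
    for i in range(0,len(out),5): print(json.dumps(sum(out[i:i+5],[])))
E
python3 - <<'E'
from plan import *
D=tool(0); p,r=cur(); d=(r.inv()*D).as_rotvec(); print(d)
f=lambda k:r*R.from_rotvec(d*k)
pt,rt=tgt((-.16,.055,.135),36)
rows((p,r),[(np.array([.42,-.35,.40]),f(.33),5),(np.array([.46,0,.40]),f(.72),6),(np.array([.42,.06,.36]),D,4),(pt,rt,5)],-.2)
print(pt)
E
```

```text
[-5.21408941e-04 -1.42020336e-03 -2.55636980e+00]
[0.0545, -0.0352, 0.0009, -0.0, -0.0, -0.169, -0.2, 0.0595, -0.0255, 0.0008, -0.0, -0.0, -0.168, -0.2, 0.063, -0.0151, 0.0009, -0.0, -0.0, -0.169, -0.2, 0.0647, -0.0044, 0.0008, -0.0, -0.0, -0.169, -0.2, 0.0645, 0.0066, 0.0009, -0.0, -0.0, -0.169, -0.2]
[0.0568, -0.015, 0.0001, 0.0, -0.0, -0.166, -0.2, 0.0584, -0.0054, 0.0, 0.0, -0.0, -0.166, -0.2, 0.0586, 0.0043, 0.0001, 0.0, -0.0, -0.166, -0.2, 0.057, 0.014, 0.0, 0.0, -0.001, -0.166, -0.2, 0.0539, 0.0232, 0.0, 0.0, 0.0, -0.166, -0.2]
[0.0494, 0.0317, 0.0, 0.0, 0.0, -0.167, -0.2, 0.018, 0.0007, 0.01, -0.0, -0.0, -0.179, -0.2, 0.0176, 0.0039, 0.01, -0.0, -0.0, -0.179, -0.2, 0.0167, 0.0069, 0.01, -0.0, -0.0, -0.179, -0.2, 0.0151, 0.0098, 0.01, -0.0, -0.0, -0.178, -0.2]
[0.0135, 0.0064, 0.0169, -0.0, -0.126, -0.0, -0.2, 0.0156, 0.0065, 0.015, -0.0, -0.125, -0.0, -0.2, 0.0173, 0.0064, 0.0129, -0.0, -0.126, -0.0, -0.2, 0.0188, 0.0065, 0.0107, -0.0, -0.126, -0.0, -0.2, 0.02, 0.0064, 0.0083, -0.0, -0.126, -0.0, -0.2]
[0.36144447 0.10687963 0.27576896]
```

>>> drive_tool(rows=[0.054, -0.035, 0, 0, 0, -0.169, -0.2, 0.059, -0.025, 0, 0, 0, -0.169, -0.2, 0.062, -0.015, 0, 0, 0, -0.169, -0.2, 0.062, -0.004, 0, 0, 0, -0.169, -0.2, 0.062, 0.006, 0, 0, 0, -0.169, -0.2], grip_force=25)

```text
time_s: 0.82
tool_pos: [0.4134, -0.3578, 0.4048]
tool_rot: [180.0, 0.0, 69.1]
force: [0.1, -0.6, -0.0]
grip_width: 0.0449
grasp_force: 0.0
```

>>> drive_tool(rows=[0.057, -0.015, 0, 0, 0, -0.166, -0.2, 0.058, -0.005, 0, 0, 0, -0.166, -0.2, 0.058, 0.004, 0, 0, 0, -0.166, -0.2, 0.057, 0.014, 0, 0, 0, -0.166, -0.2, 0.054, 0.023, 0, 0, 0, -0.166, -0.2])

```text
time_s: 1.45
tool_pos: [0.4453, -0.0669, 0.4048]
tool_rot: [180.0, 0.1, 116.6]
force: [0.6, -0.1, 0.1]
grip_width: 0.0348
grasp_force: 0.0
```

```bash
python3 - <<'E'
from plan import *
print(get_obs()["tool_pos"],get_obs()["tool_rot"],get_obs()["qpos"].round(0))
D=tool(0)
pt,rt=tgt((-.16,.055,.135),36); pg=tgt((-.115,.055,.072),36)
rows(cur(),[(np.array([.42,.06,.36]),D,5),(pt,rt,5)],-.2)
E
```

```text
[ 0.44526166 -0.06687112  0.4048233 ] [1.79991002e+02 5.21387030e-02 1.16601426e+02] [ 43.  -6. -35. 109.  -3.  76.  35.]
[0.025, 0.0068, 0.0089, -0.0, 0.0, -0.175, -0.2, 0.0233, 0.0111, 0.009, -0.0, 0.0, -0.175, -0.2, 0.0211, 0.015, 0.0089, -0.0, 0.001, -0.176, -0.2, 0.0182, 0.0185, 0.009, -0.0, -0.0, -0.175, -0.2, 0.0146, 0.0213, 0.009, -0.0, -0.0, -0.175, -0.2]
[0.0135, 0.0065, 0.0168, -0.0, -0.126, -0.0, -0.2, 0.0156, 0.0064, 0.015, -0.0, -0.125, -0.0, -0.2, 0.0173, 0.0065, 0.013, -0.0, -0.126, -0.0, -0.2, 0.0188, 0.0064, 0.0106, -0.0, -0.126, -0.0, -0.2, 0.02, 0.0065, 0.0083, -0.0, -0.126, -0.0, -0.2]
```

>>> drive_tool(rows=[0.025, 0.007, 0.009, 0, 0, -0.175, -0.2, 0.023, 0.011, 0.009, 0, 0, -0.175, -0.2, 0.021, 0.015, 0.009, 0, 0, -0.175, -0.2, 0.018, 0.0185, 0.009, 0, 0, -0.175, -0.2, 0.015, 0.021, 0.009, 0, 0, -0.175, -0.2])

```text
time_s: 2.08
tool_pos: [0.4206, 0.0586, 0.3595]
tool_rot: [-180.0, 0.0, 166.8]
force: [0.7, -0.2, 0.9]
grip_width: 0.0349
grasp_force: 0.0
```

>>> drive_tool(rows=[0.0135, 0.0065, 0.017, 0, -0.126, 0, -0.2, 0.0155, 0.0065, 0.015, 0, -0.126, 0, -0.2, 0.017, 0.0065, 0.013, 0, -0.126, 0, -0.2, 0.019, 0.0065, 0.0105, 0, -0.126, 0, -0.2, 0.02, 0.0065, 0.008, 0, -0.126, 0, -0.2])

```text
time_s: 2.7
tool_pos: [0.3787, 0.09, 0.2985]
tool_rot: [-178.4, 27.3, 166.0]
force: [0.6, -0.6, 0.8]
grip_width: 0.0346
grasp_force: 0.0
```

```bash
python3 - <<'E'
from plan import *
o=get_obs();print(o["tool_pos"],o["tool_rot"],o["qpos"].round(0))
print(tool(36).as_euler('xyz',degrees=True))
pt,rt=tgt((-.16,.055,.135),36); pg=tgt((-.115,.055,.072),36)
rows(cur(),[(*pg,5)],-.2)
print(R.from_euler('z',-P[2]).apply(cur()[0]+cur()[1].apply([0,0,.174])-[P[0],P[1],0]))
E
```

```text
[0.37867562 0.09004371 0.29853521] [-178.43622112   27.27476521  165.99066587] [ -8. -17. -15. 134.  19.  43.  40.]
[180.          36.         166.79900872]
[0.0036, 0.003, 0.0174, -0.007, -0.03, -0.002, -0.2, 0.004, 0.003, 0.0173, -0.007, -0.031, -0.002, -0.2, 0.0046, 0.0028, 0.0172, -0.007, -0.03, -0.002, -0.2, 0.0051, 0.0027, 0.017, -0.007, -0.031, -0.002, -0.2, 0.0057, 0.0026, 0.0169, -0.007, -0.03, -0.002, -0.2]
[-0.16202174  0.03667157  0.14393828]
```

```bash
python3 - <<'E'
from plan import *
a=tgt((-.125,.055,.12),26);b=tgt((-.115,.055,.072),26); print(a[0],b[0])
rows(cur(),[(*a,5),(*b,5)],-.2)
E
```

```text
[0.42083065 0.09294965 0.27639016] [0.4305664  0.09066597 0.22839016]
[-0.0051, 0.0028, 0.0075, -0.007, 0.004, -0.003, -0.2, -0.0052, 0.0028, 0.0076, -0.006, 0.005, -0.002, -0.2, -0.0052, 0.0026, 0.0075, -0.007, 0.004, -0.003, -0.2, -0.0052, 0.0027, 0.0076, -0.007, 0.005, -0.002, -0.2, -0.0053, 0.0025, 0.0075, -0.007, 0.004, -0.003, -0.2]
[0.0024, 0.0, 0.0095, 0.0, 0.0, 0.0, -0.2, 0.0024, 0.0, 0.0095, 0.0, 0.0, 0.0, -0.2, 0.0024, 0.0, 0.0095, 0.0, 0.0, 0.0, -0.2, 0.0025, 0.0, 0.0095, 0.0, 0.0, 0.0, -0.2, 0.0024, 0.0, 0.0095, 0.0, 0.0, 0.0, -0.2]
```

>>> drive_tool(rows=[-0.005, 0.003, 0.0075, -0.007, 0.004, -0.0025, -0.2, -0.005, 0.003, 0.0075, -0.007, 0.004, -0.0025, -0.2, -0.005, 0.0025, 0.0075, -0.007, 0.004, -0.0025, -0.2, -0.0055, 0.0025, 0.0075, -0.007, 0.005, -0.0025, -0.2, -0.0055, 0.0025, 0.0075, -0.007, 0.005, -0.0025, -0.2])

```text
time_s: 3.32
tool_pos: [0.422, 0.0923, 0.2761]
tool_rot: [179.9, 25.8, 166.7]
force: [-0.4, -0.7, 0.4]
grip_width: 0.0349
grasp_force: 0.0
```

```bash
cat >> plan.py <<'E'
def where(back=.01):
    p,r=cur(); o=get_obs()
    print("case pt",(R.from_euler('z',-P[2]).apply(p+r.apply([0,0,.164+back])-[P[0],P[1],0])*1e3).round(1),"rot",np.round(o["tool_rot"],1),"q",o["qpos"].round(0),"F",np.round(o["force"],1),"t",o["time_s"])
E
python3 - <<'E'
from plan import *
where()
b=tgt((-.115,.055,.072),26)
rows(cur(),[(*b,5)],-.2)
T=read_camera("top")["color"][135:235,258:398]; S=read_camera("side")["color"][150:250,255:375]
i=np.hstack([cv2.resize(S,None,fx=3,fy=3,interpolation=2),cv2.resize(T,None,fx=3,fy=3,interpolation=2)]);cv2.imwrite("pics/a1.png",i)
E
```

```text
case pt [-124.3   54.7  119.4] rot [179.9  25.8 166.7] q [ -7.  -9. -14. 131.  19.  39.  42.] F [-0.4 -0.7  0.4] t 3.325
[0.0026, 0.0001, 0.0094, 0.0, -0.001, -0.0, -0.2, 0.0026, 0.0, 0.0093, 0.0, -0.0, -0.001, -0.2, 0.0025, 0.0001, 0.0093, 0.0, -0.001, 0.0, -0.2, 0.0026, 0.0001, 0.0094, 0.001, -0.001, -0.0, -0.2, 0.0026, 0.0001, 0.0093, -0.0, -0.001, -0.0, -0.2]
```

View pics/a1.png

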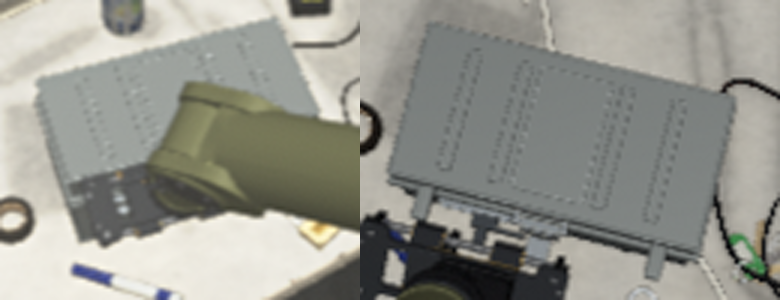

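The gripper sits in front of the tab with its fingers straddling it (right half, tab about (483,225)). Its body is wide along the case's y. I'll descend and pinch.

>>> drive_tool(rows=[0.0025, 0, 0.0095, 0, 0, 0, -0.2, 0.0025, 0, 0.0095, 0, 0, 0, -0.2, 0.0025, 0, 0.0095, 0, 0, 0, -0.2, 0.0025, 0, 0.0095, 0, 0, 0, -0.2, 0.0025, 0, 0.0095, 0, 0, 0, -0.2])

```text
time_s: 4.05
tool_pos: [0.4301, 0.0914, 0.2274]
tool_rot: [179.9, 25.8, 166.9]
force: [0.5, -0.6, -0.1]
grip_width: 0.0347
grasp_force: 0.0
```

>>> drive_tool(rows=[0, 0, 0, 0, 0, 0, -0.2, 0, 0, 0, 0, 0, 0, -0.6, 0, 0, 0, 0, 0, 0, -1, 0, 0, 0, 0, 0, 0, -1, 0, 0, 0, 0, 0, 0, -1])

```text
time_s: 4.68
tool_pos: [0.4303, 0.0919, 0.2286]
tool_rot: [179.9, 25.9, 166.9]
force: [0.6, 2.2, -0.4]
grip_width: 0.0117
grasp_force: 25.0
```

```bash
python3 - <<'E'
from plan import *
where(); print(get_obs()["grip_width"],get_obs()["grasp_force"])
E
```

```text
case pt [-115.9   56.6   72. ] rot [179.9  25.9 166.9] q [ -6.  -4. -15. 132.  25.  32.  36.] F [ 0.6  2.2 -0.4] t 4.675
0.011670912284377933 25.001130402088165
```

>>> drive_tool(rows=[0, 0.003, 0, 0, 0, 0, -1, 0, 0.0035, 0, 0, 0, 0, -1, 0, 0.0035, 0, 0, 0, 0, -1, 0, 0.0035, 0, 0, 0, 0, -1, 0, 0, 0, 0, 0, 0, -1])

```text
time_s: 5.3
tool_pos: [0.4334, 0.1051, 0.2284]
tool_rot: [179.9, 25.9, 166.9]
force: [-1.8, -0.2, 4.9]
grip_width: 0.0117
grasp_force: 25.0
```

```bash
python3 - <<'E'
from plan import *
where(); print(get_obs()["grip_width"],get_obs()["grasp_force"])
E
```

```text
case pt [-115.9   70.2   71.9] rot [179.9  25.9 166.9] q [ -7.  -3. -16. 131.  27.  33.  34.] F [-1.8 -0.2  4.9] t 5.3
0.011737757217306249 25.0067800283432
```

>>> drive_tool(rows=[0, 0, 0, 0, 0, 0, -0.2, 0, 0, 0, 0, 0, 0, -0.2, 0, 0, -0.015, 0, 0, 0, -0.2, 0, 0, -0.025, 0, 0, 0, -0.2, 0, 0, -0.025, 0, 0, 0, -0.2])

```text
time_s: 5.92
tool_pos: [0.4048, 0.1111, 0.2878]
tool_rot: [179.9, 25.8, 166.9]
force: [0.5, 0.7, 0.1]
grip_width: 0.0344
grasp_force: 0.0
```

```bash
python3 - <<'E'
from plan import *
where()
a=tgt((-.138,.0,.109),30);b=tgt((-.103,.0,.048),30)
rows(cur(),[(*a,5),(*b,5)],0)
E
```

```text
case pt [-145.2   69.4  131.2] rot [179.9  25.8 166.9] q [ -8. -12. -16. 131.  19.  41.  40.] F [0.5 0.7 0.1] t 5.925
[0.0032, -0.0138, 0.0047, 0.0, -0.015, 0.0, 0, 0.0032, -0.0138, 0.0046, 0.001, -0.014, 0.0, 0, 0.0034, -0.0138, 0.0046, 0.0, -0.015, 0.001, 0, 0.0033, -0.0139, 0.0046, 0.001, -0.014, -0.0, 0, 0.0035, -0.0138, 0.0045, 0.0, -0.015, 0.0, 0]
[0.0, 0.0, 0.0141, 0.0, -0.0, 0.0, 0, 0.0001, 0.0, 0.014, 0.0, -0.0, 0.0, 0, -0.0, 0.0, 0.0141, 0.0, -0.0, 0.0, 0, 0.0, 0.0, 0.0141, 0.0, -0.0, 0.0, 0, 0.0001, 0.0, 0.0141, 0.0, -0.0, 0.0, 0]
```

>>> drive_tool(rows=[0.0032, -0.0138, 0.0047, 0, -0.0145, 0, 0, 0.0032, -0.0138, 0.0047, 0, -0.0145, 0, 0, 0.0033, -0.0138, 0.0046, 0, -0.0145, 0, 0, 0.0033, -0.0138, 0.0046, 0, -0.0145, 0, 0, 0.0034, -0.0138, 0.0045, 0, -0.0145, 0, 0])

```text
time_s: 6.55
tool_pos: [0.3857, 0.0435, 0.2577]
tool_rot: [180.0, 30.0, 166.9]
force: [-0.4, -0.3, 0.1]
grip_width: 0.0434
grasp_force: 0.0
```

```bash
python3 - <<'E'
from plan import *
where()
b=tgt((-.103,.0,.048),30)
rows(cur(),[(*b,5)],0)
T=read_camera("top");cv2.imwrite("pics/a2.png",cv2.resize(T["color"][135:235,258:398],None,fx=5,fy=5,interpolation=2))
print((proj(T,case(P,[[-.122,.054,.082],[-.122,.068,.082],[-.113,0,.054]]))-[258,135])*5)
E
```

```text
case pt [-137.2   -1.   107. ] rot [180.   30.  166.9] q [ -5. -16. -11. 139.  21.  32.  45.] F [-0.4 -0.3  0.1] t 6.55
[-0.0, 0.0002, 0.0136, 0.0, -0.0, 0.0, 0, -0.0, 0.0002, 0.0137, 0.0, -0.0, 0.0, 0, -0.0001, 0.0003, 0.0136, 0.001, -0.0, 0.0, 0, 0.0, 0.0002, 0.0137, -0.0, -0.0, 0.001, 0, 0.0, 0.0002, 0.0136, 0.0, -0.0, -0.0, 0]
[[194.74342317 418.1618136 ]
 [171.64510888 412.26685767]
 [289.29372738 431.2609289 ]]
```

View pics/a2.png

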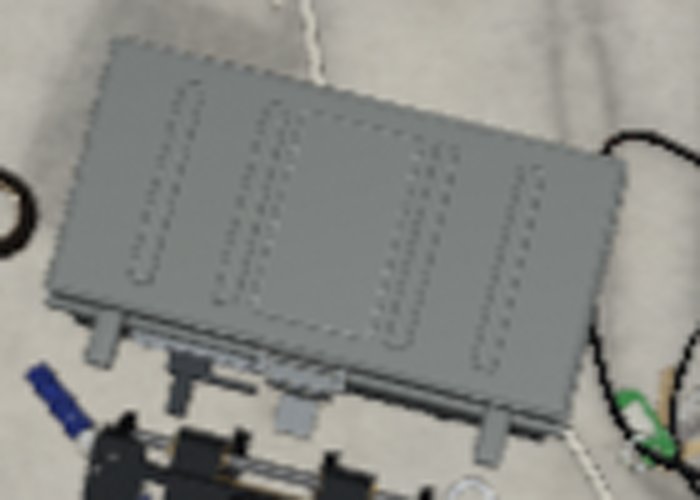

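The tab is now at (178,410), left of its start, so it is clear of the latch. The pull at (295,430) lies between the fingers' lanes. Going in.

>>> drive_tool(rows=[0, 0, 0.0137, 0, 0, 0, 0, 0, 0, 0.0137, 0, 0, 0, 0, 0, 0, 0.0137, 0, 0, 0, 0, 0, 0, 0.0137, 0, 0, 0, 0, 0, 0, 0.0137, 0, 0, 0, 0])

```text
time_s: 7.22
tool_pos: [0.4198, 0.0368, 0.1988]
tool_rot: [179.9, 30.0, 166.9]
force: [0.9, -0.1, -0.5]
grip_width: 0.0433
grasp_force: 0.0
```

>>> drive_tool(rows=[0, 0, 0, 0, 0, 0, -0.2, 0, 0, 0, 0, 0, 0, -0.5, 0, 0, 0, 0, 0, 0, -1, 0, 0, 0, 0, 0, 0, -1, 0, 0, 0, 0, 0, 0, -1], grip_force=20)

```text
time_s: 7.85
tool_pos: [0.4197, 0.0379, 0.1996]
tool_rot: [179.8, 30.1, 166.9]
force: [0.2, 4.5, -0.6]
grip_width: 0.0242
grasp_force: 20.0
```

```bash
python3 - <<'E'
from plan import *
where(); p,r=cur()
c=R.from_euler('z',-P[2]).apply(p+r.apply([0,0,.174])-[P[0],P[1],0])
def q(t): v=c[[0,2]]-[-.085,.112]; ct,st=np.cos(t),np.sin(t); x,z=v
# rotate: (-x)->(+z): 
def q(t):
    v=c[[0,2]]-np.array([-.085,.112]); o,u=-v[0],v[1]; ct,st=np.cos(t),np.sin(t)
    return (-.085-(o*ct-u*st), c[1], .112+o*st+u*ct)
w=[]
for k in range(1,16):
    t=1.3*k/15; w.append((*tgt(q(t),30-20*t/1.3),1))
print(q(0),q(1.3)); rows((p,r),w,-1)
E
```

```text
case pt [-102.7    1.8   49. ] rot [179.8  30.1 166.9] q [ -1.  -4. -14. 138.  34.  22.  34.] F [ 0.2  4.5 -0.6] t 7.85
(np.float64(-0.1026953073560343), np.float64(0.001772270161285967), np.float64(0.049017653440020056)) (np.float64(-0.15042062955454227), np.float64(0.001772270161285967), np.float64(0.11220275431755748))
[-0.0004, 0.0007, -0.0042, 0.004, 0.024, 0.002, -1, -0.0006, -0.0, -0.0044, -0.0, 0.023, -0.0, -1, -0.0008, -0.0, -0.0046, -0.0, 0.024, -0.0, -1, -0.0011, -0.0, -0.0048, -0.0, 0.023, -0.0, -1, -0.0015, -0.0, -0.005, -0.0, 0.023, -0.0, -1]
[-0.0018, -0.0, -0.0052, -0.0, 0.024, -0.0, -1, -0.0021, -0.0, -0.0052, -0.0, 0.023, -0.0, -1, -0.0024, -0.0, -0.0054, -0.0, 0.023, -0.0, -1, -0.0028, -0.0, -0.0055, -0.0, 0.023, -0.0, -1, -0.0032, -0.0, -0.0056, -0.0, 0.024, -0.0, -1]
[-0.0035, -0.0, -0.0055, -0.0, 0.023, -0.0, -1, -0.0038, -0.0, -0.0057, -0.0, 0.023, -0.0, -1, -0.0043, -0.0, -0.0056, -0.0, 0.023, -0.0, -1, -0.0045, -0.0, -0.0056, -0.0, 0.024, -0.0, -1, -0.005, -0.0, -0.0055, -0.0, 0.023, -0.0, -1]
```

>>> drive_tool(rows=[-0.0004, 0, -0.0042, 0, 0.0235, 0, -1, -0.0006, 0, -0.0044, 0, 0.0235, 0, -1, -0.0008, 0, -0.0046, 0, 0.0235, 0, -1, -0.0011, 0, -0.0048, 0, 0.0235, 0, -1, -0.0015, 0, -0.005, 0, 0.0235, 0, -1])

```text
time_s: 8.48
tool_pos: [0.4134, 0.0393, 0.2222]
tool_rot: [179.8, 23.3, 166.9]
force: [3.7, 5.5, -2.2]
grip_width: 0.0237
grasp_force: 20.0
```

>>> drive_tool(rows=[-0.0018, 0, -0.0052, 0, 0.0235, 0, -1, -0.0021, 0, -0.0053, 0, 0.0235, 0, -1, -0.0024, 0, -0.0054, 0, 0.0235, 0, -1, -0.0028, 0, -0.0055, 0, 0.0235, 0, -1, -0.0032, 0, -0.0056, 0, 0.0235, 0, -1])

```text
time_s: 9.1
tool_pos: [0.4155, 0.0389, 0.2518]
tool_rot: [179.8, 16.5, 166.9]
force: [3.2, 5.5, -2.4]
grip_width: 0.0242
grasp_force: 20.0
```

>>> drive_tool(rows=[-0.0035, 0, -0.0056, 0, 0.0235, 0, -1, -0.0038, 0, -0.0056, 0, 0.0235, 0, -1, -0.0042, 0, -0.0056, 0, 0.0235, 0, -1, -0.0045, 0, -0.0056, 0, 0.0235, 0, -1, -0.005, 0, -0.0055, 0, 0.0235, 0, -1])

```text
time_s: 9.72
tool_pos: [0.4288, 0.0357, 0.2837]
tool_rot: [179.8, 9.8, 166.9]
force: [3.8, 5.0, -2.8]
grip_width: 0.024
grasp_force: 20.0
```

```bash
python3 - <<'E'
from plan import *
where();print(get_obs()["grip_width"],get_obs()["grasp_force"])
E
```

```text
case pt [-150.9    1.7  112.2] rot [179.8   9.8 166.9] q [ -4.  -6.  -6. 125.   4.  52.  65.] F [ 3.8  5.  -2.8] t 9.725
0.023972968574307738 19.99810963869095
```

>>> drive_tool(rows=[0, 0, 0, 0, 0, 0, -0.3, 0, 0, 0, 0, 0, 0, 0, 0, 0, -0.015, 0, 0, 0, 0, 0, 0, -0.025, 0, 0, 0, 0, 0, 0, -0.025, 0, 0, 0, 0])

```text
time_s: 10.35
tool_pos: [0.4173, 0.0369, 0.3487]
tool_rot: [180.0, 9.8, 166.9]
force: [0.8, -0.1, -0.8]
grip_width: 0.0433
grasp_force: 0.0
```

```bash
python3 - <<'E'
from plan import *
where()
a=tgt((-.105,.117,.165),0,8,.008);b=tgt((-.098,.117,.108),0,8,.008)
rows(cur(),[(*a,5),(*b,5)],0)
S=read_camera("side");cv2.imwrite("pics/a3.png",cv2.resize(S["color"][140:260,240:400],None,fx=5,fy=5,interpolation=2))
E
```

```text
case pt [-162.3   -0.2  177.2] rot [180.    9.8 166.9] q [ -4. -11.  -6. 121.   3.  61.  66.] F [ 0.8 -0.1 -0.8] t 10.35
[-0.0167, 0.0282, 0.0056, 0.028, 0.034, -0.002, 0, -0.0169, 0.0284, 0.0043, 0.028, 0.034, -0.002, 0, -0.0171, 0.0284, 0.0029, 0.028, 0.035, -0.002, 0, -0.0173, 0.0285, 0.0014, 0.028, 0.034, -0.003, 0, -0.0173, 0.0284, 0.0002, 0.028, 0.034, -0.002, 0]
[-0.0014, 0.0016, 0.0113, 0.0, -0.0, 0.0, 0, -0.0014, 0.0016, 0.0113, 0.0, -0.0, 0.0, 0, -0.0014, 0.0015, 0.0112, 0.0, -0.0, 0.0, 0, -0.0014, 0.0016, 0.0113, 0.0, -0.0, 0.0, 0, -0.0014, 0.0016, 0.0113, 0.0, -0.0, 0.0, 0]
```

View pics/a3.png

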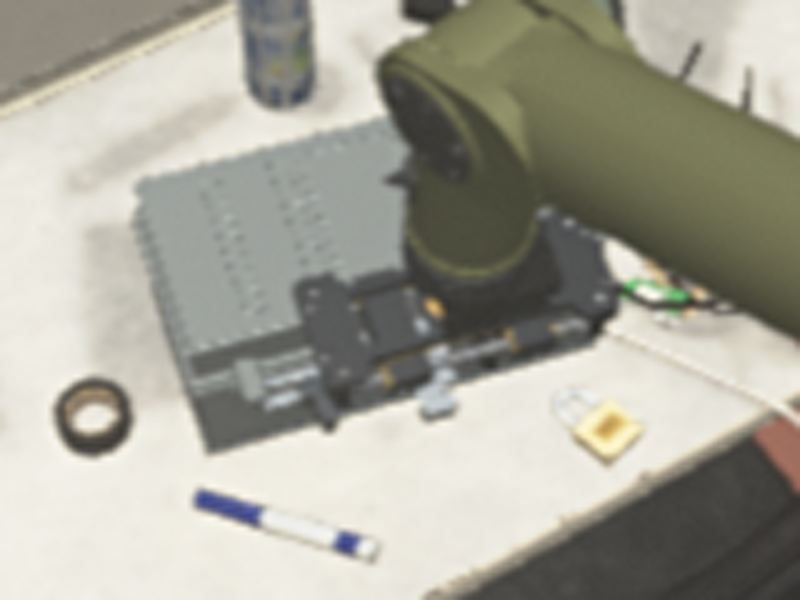

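The lid is shut and the pull shows at (437,400) below the gripper. I'll compare that with the projections for latch shut and latch raised.

```bash
python3 - <<'E'
from plan import *
S=read_camera("side")
for t in(0,.3,.6,.9,1.3):
    c,s=np.cos(t),np.sin(t); q=(-.085-(28*c+64*s)/1e3,.002,.112+(-64*c+28*s)/1e3)
    print(t,(proj(S,case(P,q))-[240,140])*5)
E
```

```text
0 [[419.27950549 406.49062559]]
0.3 [[427.28820531 418.51141313]]
0.6 [[433.60770936 422.44831826]]
0.9 [[437.60875761 417.64700396]]
1.3 [[438.57829956 397.98354407]]
```

The pull's position matches a latch angle of about 1.25 rad, so the latch is up. On to the left ear.

>>> drive_tool(rows=[-0.017, 0.028, 0.0055, 0.028, 0.034, -0.002, 0, -0.017, 0.0285, 0.0045, 0.028, 0.034, -0.002, 0, -0.017, 0.0285, 0.003, 0.028, 0.034, -0.002, 0, -0.017, 0.0285, 0.0015, 0.028, 0.034, -0.002, 0, -0.017, 0.0285, 0, 0.028, 0.034, -0.002, 0])

```text
time_s: 11.08
tool_pos: [0.5349, 0.1555, 0.3331]
tool_rot: [-171.9, -0.1, 166.8]
force: [0.2, -0.0, 0.5]
grip_width: 0.0437
grasp_force: 0.0
```

```bash
python3 - <<'E'
from plan import *
where(.008)
b=tgt((-.098,.117,.108),0,8,.008)
rows(cur(),[(*b,5)],0)
S=read_camera("top");cv2.imwrite("pics/a4.png",cv2.resize(S["color"][135:235,258:398],None,fx=5,fy=5,interpolation=2))
E
```

```text
case pt [-104.7  117.8  162.9] rot [-1.719e+02 -1.000e-01  1.668e+02] q [-10.  12. -13. 100.  10.  73.  51.] F [ 0.2 -0.   0.5] t 11.075
[-0.0013, 0.0013, 0.0109, -0.0, -0.0, -0.0, 0, -0.0013, 0.0014, 0.0109, -0.001, -0.0, -0.0, 0, -0.0013, 0.0013, 0.0109, 0.0, -0.001, -0.0, 0, -0.0013, 0.0013, 0.0108, -0.0, 0.0, -0.0, 0, -0.0013, 0.0013, 0.0109, -0.0, -0.0, -0.001, 0]
```

>>> drive_tool(rows=[-0.0013, 0.0013, 0.011, 0, 0, 0, 0, -0.0013, 0.0013, 0.011, 0, 0, 0, 0, -0.0013, 0.0013, 0.011, 0, 0, 0, 0, -0.0013, 0.0013, 0.011, 0, 0, 0, 0, -0.0013, 0.0013, 0.011, 0, 0, 0, 0])

```text
time_s: 11.75
tool_pos: [0.5403, 0.1522, 0.2777]
tool_rot: [-172.0, 0.0, 166.8]
force: [0.1, -0.3, -0.6]
grip_width: 0.043
grasp_force: 0.0
```

>>> drive_tool(rows=[0, 0, 0, 0, 0, 0, -0.3, 0, 0, 0, 0, 0, 0, -0.6, 0, 0, 0, 0, 0, 0, -1, 0, 0, 0, 0, 0, 0, -1, 0, 0, 0, 0, 0, 0, -1], grip_force=30)

```text
time_s: 12.38
tool_pos: [0.5406, 0.153, 0.2788]
tool_rot: [-172.1, 0.1, 166.8]
force: [0.4, 1.5, 0.6]
grip_width: 0.0164
grasp_force: 30.0
```

```bash
python3 - <<'E'
from plan import *
where(.008); p,r=cur()
print(get_obs()["grip_width"])
c=R.from_euler('z',-P[2]).apply(p+r.apply([0,0,.172])-[P[0],P[1],0])
def q(t):
    o,u=.075-c[0],c[2]-.096; ct,st=np.cos(t),np.sin(t)
    return (.075-(o*ct-u*st), c[1], .096+o*st+u*ct)
w=[(case(P,np.array(q(1.5*k/30)))[0]-r.apply([0,0,.172]),r,1) for k in range(1,31)]
rows((p,r),w,-1)
E
```

```text
case pt [-98.1 117.1 108.5] rot [-1.721e+02  1.000e-01  1.668e+02] q [-10.  15. -12. 102.  11.  67.  50.] F [0.4 1.5 0.6] t 12.375
0.01638601123714936
[-0.0009, -0.0012, -0.0086, 0.0, 0.0, 0.0, -1, -0.0012, -0.0012, -0.0085, 0.0, 0.0, 0.0, -1, -0.0017, -0.0011, -0.0084, 0.0, 0.0, 0.0, -1, -0.0022, -0.0012, -0.0083, 0.0, 0.0, 0.0, -1, -0.0025, -0.0011, -0.0082, 0.0, 0.0, 0.0, -1]
[-0.003, -0.0012, -0.0081, 0.0, 0.0, 0.0, -1, -0.0034, -0.0011, -0.0079, 0.0, 0.0, 0.0, -1, -0.0037, -0.001, -0.0078, 0.0, 0.0, 0.0, -1, -0.0042, -0.0011, -0.0075, 0.0, 0.0, 0.0, -1, -0.0045, -0.001, -0.0074, 0.0, 0.0, 0.0, -1]
[-0.0049, -0.001, -0.0071, 0.0, 0.0, 0.0, -1, -0.0052, -0.0009, -0.0068, 0.0, 0.0, 0.0, -1, -0.0056, -0.0009, -0.0066, 0.0, 0.0, 0.0, -1, -0.0059, -0.0009, -0.0063, 0.0, 0.0, 0.0, -1, -0.0062, -0.0009, -0.006, 0.0, 0.0, 0.0, -1]
[-0.0065, -0.0007, -0.0057, 0.0, 0.0, 0.0, -1, -0.0068, -0.0008, -0.0053, 0.0, 0.0, 0.0, -1, -0.0071, -0.0007, -0.005, 0.0, 0.0, 0.0, -1, -0.0073, -0.0006, -0.0047, 0.0, 0.0, 0.0, -1, -0.0075, -0.0006, -0.0043, 0.0, 0.0, 0.0, -1]
[-0.0077, -0.0006, -0.0039, 0.0, 0.0, 0.0, -1, -0.0079, -0.0005, -0.0035, 0.0, 0.0, 0.0, -1, -0.0081, -0.0004, -0.0031, 0.0, 0.0, 0.0, -1, -0.0082, -0.0004, -0.0028, 0.0, 0.0, 0.0, -1, -0.0084, -0.0003, -0.0023, 0.0, 0.0, 0.0, -1]
[-0.0085, -0.0003, -0.0019, 0.0, 0.0, 0.0, -1, -0.0085, -0.0002, -0.0014, 0.0, 0.0, 0.0, -1, -0.0086, -0.0001, -0.0011, 0.0, 0.0, 0.0, -1, -0.0087, -0.0001, -0.0006, 0.0, 0.0, 0.0, -1, -0.0086, -0.0, -0.0002, 0.0, 0.0, 0.0, -1]
```

>>> drive_tool(rows=[-0.0009, -0.0012, -0.0086, 0, 0, 0, -1, -0.0012, -0.0012, -0.0085, 0, 0, 0, -1, -0.0017, -0.0012, -0.0084, 0, 0, 0, -1, -0.0022, -0.0012, -0.0083, 0, 0, 0, -1, -0.0025, -0.0011, -0.0082, 0, 0, 0, -1])

```text
time_s: 13.0
tool_pos: [0.5486, 0.1512, 0.3211]
tool_rot: [-172.1, 0.0, 166.8]
force: [3.9, 2.9, -7.4]
grip_width: 0.0164
grasp_force: 30.1
```

```bash
python3 - <<'E'
from plan import *
where(.008); print(get_obs()["grip_width"])
E
```

```text
case pt [-90.2 117.2 150.7] rot [-172.1    0.   166.8] q [-10.  14. -12.  99.  10.  72.  52.] F [ 3.9  2.9 -7.4] t 13.0
0.01644282585852801
```

>>> drive_tool(rows=[-0.003, -0.0012, -0.0081, 0, 0, 0, -1, -0.0034, -0.0011, -0.0079, 0, 0, 0, -1, -0.0037, -0.0011, -0.0078, 0, 0, 0, -1, -0.0042, -0.0011, -0.0075, 0, 0, 0, -1, -0.0045, -0.001, -0.0074, 0, 0, 0, -1])

```text
time_s: 13.62
tool_pos: [0.5665, 0.1471, 0.3599]
tool_rot: [-172.1, -0.1, 166.9]
force: [1.6, 4.3, -7.2]
grip_width: 0.0168
grasp_force: 29.5
```

>>> drive_tool(rows=[-0.0049, -0.001, -0.0071, 0, 0, 0, -1, -0.0052, -0.001, -0.0068, 0, 0, 0, -1, -0.0056, -0.0009, -0.0066, 0, 0, 0, -1, -0.0059, -0.0009, -0.0063, 0, 0, 0, -1, -0.0062, -0.0009, -0.006, 0, 0, 0, -1])

```text
time_s: 14.25
tool_pos: [0.5931, 0.1409, 0.3929]
tool_rot: [-172.1, -0.2, 166.9]
force: [-0.4, 4.8, -6.3]
grip_width: 0.017
grasp_force: 29.5
```

>>> drive_tool(rows=[-0.0065, -0.0008, -0.0057, 0, 0, 0, -1, -0.0068, -0.0008, -0.0053, 0, 0, 0, -1, -0.0071, -0.0007, -0.005, 0, 0, 0, -1, -0.0073, -0.0006, -0.0047, 0, 0, 0, -1, -0.0075, -0.0006, -0.0043, 0, 0, 0, -1])

```text
time_s: 14.88
tool_pos: [0.627, 0.133, 0.4185]
tool_rot: [-172.0, -0.3, 166.9]
force: [-2.4, 4.4, -2.7]
grip_width: 0.0168
grasp_force: 29.7
```

```bash
python3 - <<'E'
from plan import *
where(.008); print(get_obs()["grip_width"])
o,u=.173,.0125
for t in(1,1.25,1.5):print(t,.075-(o*np.cos(t)-u*np.sin(t)),.096+o*np.sin(t)+u*np.cos(t))
E
```

```text
case pt [-10.4 117.3 248.2] rot [-172.    -0.3  166.9] q [ -8.  19. -10.  81.  10.  85.  57.] F [-2.4  4.4 -2.7] t 14.875
0.01678872312633775
1 -0.007953911605089473 0.24832825919511783
1.25 0.03231153904756335 0.26411586867845727
1.5 0.07523115144403808 0.2694508477033477
```

>>> drive_tool(rows=[-0.0078, -0.0006, -0.0039, 0, 0, 0, -1, -0.008, -0.0005, -0.0035, 0, 0, 0, -1, -0.0082, -0.0004, -0.0031, 0, 0, 0, -1, -0.0083, -0.0004, -0.0028, 0, 0, 0, -1, -0.0085, -0.0003, -0.0023, 0, 0, 0, -1])

```text
time_s: 15.5
tool_pos: [0.6667, 0.1236, 0.4354]
tool_rot: [-172.1, -0.2, 166.8]
force: [-3.7, 3.9, 0.3]
grip_width: 0.0172
grasp_force: 29.9
```

>>> drive_tool(rows=[-0.0086, -0.0003, -0.0019, 0, 0, 0, -1, -0.0086, -0.0002, -0.0014, 0, 0, 0, -1, -0.0086, -0.0001, -0.001, 0, 0, 0, -1, -0.0087, 0, -0.0006, 0, 0, 0, -1, -0.0086, 0, -0.0002, 0, 0, 0, -1])

```text
time_s: 16.12
tool_pos: [0.7089, 0.1136, 0.4417]
tool_rot: [-172.1, -0.1, 166.8]
force: [-3.8, 5.0, 3.8]
grip_width: 0.0171
grasp_force: 30.1
```

>>> drive_tool(rows=[-0.002, 0, 0, 0, 0, 0, -1, 0, 0, 0, 0, 0, 0, -1, 0, 0, 0, 0, 0, 0, -0.5, 0, 0, 0, 0, 0, 0, 0, 0, 0, 0, 0, 0, 0, 0])

```text
time_s: 16.75
tool_pos: [0.7119, 0.1105, 0.4387]
tool_rot: [-171.9, 0.0, 166.7]
force: [-0.4, 0.0, -0.0]
grip_width: 0.0341
grasp_force: 0.0
```

```bash
python3 - <<'E'
from plan import *
where(.008); print(get_obs()["grip_width"])
E
```

```text
case pt [ 78.1 114.2 268.4] rot [-171.9    0.   166.7] q [-7. 28. -9. 66. 11. 90. 61.] F [-0.4  0.  -0. ] t 16.75
0.034124972103301204
```

Released at about 1.5 rad. Next I'll retreat straight up along the tool, then back off toward the robot and to the left, so the cameras can see the case.

>>> drive_tool(rows=[0, 0, -0.005, 0, 0, 0, 0, 0, 0, -0.02, 0, 0, 0, 0, 0, 0, -0.03, 0, 0, 0, 0, 0, 0, -0.03, 0, 0, 0, 0, 0, 0, -0.03, 0, 0, 0, 0])

```text
time_s: 17.38
tool_pos: [0.7154, 0.1274, 0.5543]
tool_rot: [-172.0, 0.0, 166.7]
force: [0.6, -0.5, -0.3]
grip_width: 0.044
grasp_force: 0.0
```

>>> drive_tool(rows=[0.02, 0.03, 0, 0, 0, 0, 0, 0.04, 0.04, 0, 0, 0, 0, 0, 0.04, 0.04, 0, 0, 0, 0, 0, 0.04, 0.03, 0, 0, 0, 0, 0, 0, 0, 0, 0, 0, 0, 0])

```text
time_s: 18.0
tool_pos: [0.6075, 0.2995, 0.534]
tool_rot: [-172.1, -0.1, 167.3]
force: [0.5, 0.2, -0.7]
grip_width: 0.0435
grasp_force: 0.0
```

```bash
python3 - <<'E'
from plan import *
where()
T=read_camera("top")["color"][90:290,180:420]; S=read_camera("side")["color"][90:290,220:400]
cv2.imwrite("pics/a5.png",cv2.resize(np.hstack([S,T]),None,fx=1.9,fy=1.9,interpolation=2))
E
```

```text
case pt [-66.8 274.8 361.6] rot [-1.721e+02 -1.000e-01  1.673e+02] q [-22.  23. -13.  62.  11. 100.  45.] F [ 0.5  0.2 -0.7] t 18.0
```

View pics/a5.png

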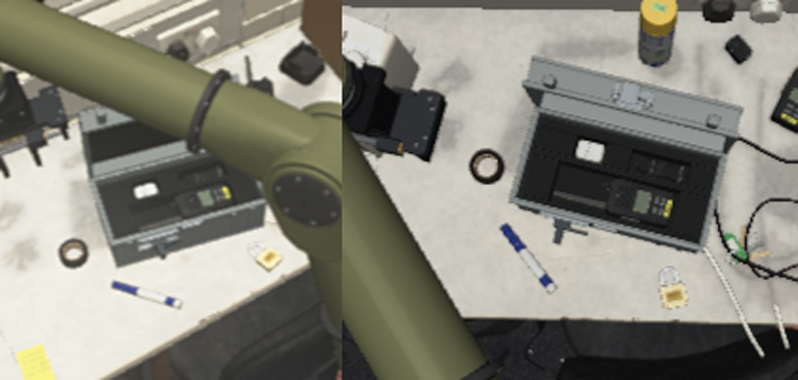

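The lid stands upright, the radio is exposed, and the bystanders look unmoved. The latch shows near (632,92) in the right half, so one quick check of its angle and I'll hand in.

```bash
python3 - <<'E'
from plan import *
T=read_camera("top");ph=1.5
for t in(0,.6,1.25):
  out=[]
  for y in(-.01,.014):
    c,s=np.cos(t),np.sin(t); o=160+(28*c+64*s); u=16+(-64*c+28*s)
    q=(.075-(o*np.cos(ph)-u*np.sin(ph))/1e3,y,.096+(o*np.sin(ph)+u*np.cos(ph))/1e3)
    out.append(((proj(T,case(P,q))-[180,90])*1.9+[342,0]).round(0).tolist())
  print(t,out)
cv2.imwrite("pics/a6.png",cv2.resize(T["color"][110:170,270:390],None,fx=6,fy=6,interpolation=2))
E
```

```text
0 [[[627.0, 141.0]], [[609.0, 137.0]]]
0.6 [[[631.0, 117.0]], [[613.0, 113.0]]]
1.25 [[[640.0, 84.0]], [[622.0, 79.0]]]
```

View pics/a6.png

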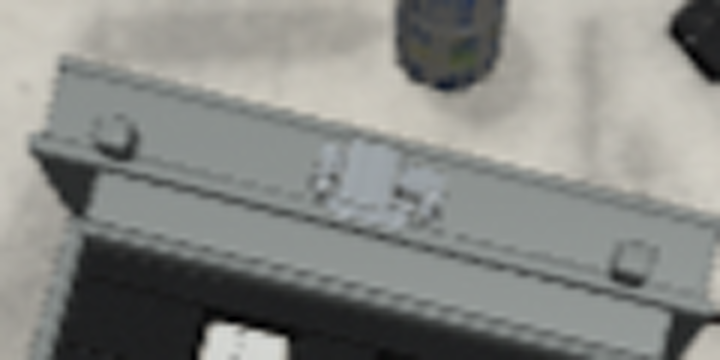

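The pull sits at (370,165) in this crop, which corresponds to a latch angle of about 1.2 rad, so the latch is still up. Handing in.

```bash
python3 -c "
from cell import *
print(sign_off())"
```

```text
the job is handed in; nothing more can be done
None
```

The case is open and handed in at about 18 s of robot time: by my measurements the safety tab is clear (about 13 mm or more), the latch is up (about 1.2 rad), the lid stands by itself at about 1.5 rad, and the bystanders look unmoved in the last pictures; the sign-off returned no verdict.

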